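Nest a taper sleeve hand-light in a tilted holder

TASK

Take the middle-sized taper sleeve out of the rack and nest it in the tilted holder that is clamped in the vice, following the holder's slant. Its taper meets the bush inside at a depth you have to feel: press it lightly until it seats, stop well before it wedges, and let go so that it stays seated. Leave the other two sleeves, the screwdriver and the oil can where they are.

Things in the scene. Friction and masses are not known exactly. Their poses are not given: they have to be found in the camera images.
- sleeve_mid (a point): centre of the middle of three loose steel taper sleeves, 0.3-0.65 kg, 148 mm long; z along it towards the grip hub. Taper: from 74 mm below this point (diameter 32) to 26 mm above (diameter 53). Then a collar, diameter 68, 8 mm thick, and the hub, from 34 to 74 mm above this point. Starts upright, hanging by its collar in any one of the rack's holes.
- sleeve_hub (a point): centre of the middle sleeve's grip hub: a plain steel cylinder 40 mm in diameter and 40 mm high on top of the collar, with a dark bore drawn in its top. 54 mm along z from the sleeve's centre. Grip the sleeve here.
- holder: steel tube (outer diameter 76, bore 63, 100 mm long) clamped in the vice, slanting 35 degrees from vertical, its open mouth leaning to the vice's -x side. Origin: centre of the mouth's rim, 145 mm above the bench; z points out of the mouth along the axis. Inside is a brass bush with the sleeve's taper; 6 to 10 N along the axis seats it.
- bush_zone (a point): point on the holder's axis, 9 mm inside the rim, same axes as the holder. The bush (55 mm long, bore 48 mm at its mouth, 36 at its end) has its mouth within 7 mm of here, deeper or shallower, differently each time and not measured: the seated sleeve's collar stands 5 to 23 mm clear of the rim and is found by feel. Nothing blocks the small end below the bush.
- carrier (a joint): how far the spring-backed carrier that holds the bush has been pushed down along the holder's axis, in metres; 0 at every start, whatever the bush's depth in it. It stays at 0 until the sleeve is pushed in with about 14 N, then yields 1 mm per 1.5 N and springs back. Pushed 3 mm (about 19 N), the sleeve counts as wedged.
- vice: blue bench vice fixed to the bench; origin at the centre of its underside, z up. Jaws 120 mm long on its +y and -y sides reach 115 mm up; screw and handle bar stick out to 130 mm on its -y side. The holder's rim centre is 28 mm towards -x of this origin and 145 mm up.
- rack: aluminium rack fixed to the bench, 95 x 290 mm, its top 130 mm above the bench; origin at the centre of its underside, z up. Three 60 mm holes in a row along its y axis, 95 mm apart, each holding one sleeve by its collar.
- big_sleeve_mid (a point): centre of the big sleeve (bystander): same collar, hub 54 mm in diameter, 160 mm long; does not fit the bush. z along it towards the hub.
- small_sleeve_mid (a point): centre of the small sleeve (bystander): same collar, hub 24 mm in diameter, 128 mm long; too slim for the bush. z along it towards the hub.
- screwdriver_mid (a point): black-handled screwdriver lying on the bench ahead of the robot (bystander); a point near its middle, its handle towards this frame's -x.
- oil_can_mid (a point): centre of an upright grey can, 56 mm in diameter, 130 mm high (bystander).
Not all that is in view belongs to the job. Leave any orange look-alike of the part that bears sleeve_mid alone.

How it is judged:
By the outcome, as a careful person would: the job done as asked, in the order asked, and still so for the second after the job is handed in, with the robot touching nothing.
It also fails if it takes over 58 s, if anything falls off the work surface, if the arm or the gripper's body presses on something with over 40 N, if the wrist force passes 120 N, or if a joint passes its speed limit or range.

ROBOT

A 6-joint arm with a two-finger parallel gripper is mounted at the origin on the work surface. World frame = base frame: x ahead of the robot, y to its left, z up, the work surface at z = 0. Lengths are in m, angles in rad, forces in N, time in s.
With the tool pointing down it reaches from about 0.225 to 0.875 m from the base axis. Payload 3.4 kg.
Tool frame: the origin (TCP) lies between the finger pads; the fingertips stand 11 mm ahead of it and the grasp point (between the pads) lies 8 mm behind it; z points along the fingers, y is the line along which they close (so a half turn about z gives the same grasp; the last joint's range is limited). The gripper opens to 85 mm and grips with 20 to 120 N. Pads are 22 mm wide; open, the fingers measure 114 mm over their backs; the gripper's body (76 mm by 85 mm) begins 54 mm behind the grasp point. The pads swing forward as they close: fully open they stand 13 mm farther back than shut.
Start: joints at [1.11, 0.276, 1.505, -0, 1.361, -0.121], TCP at [0.192, 0.542, 0.242] pointing down, gripper open.
Joint ranges: [-2.89, 2.89], [-0.75, 2.08], [0.22, 2.7], [-1.18, 4.32], [0.11, 2.71], [-2.7, 2.7]. Speed limits (rad/s): [2.57, 2.57, 3.14, 3.14, 3.14, 3.14].

INTERFACE

Orientations are given as a unit quaternion [w, x, y, z].
In Python, from rig import sensors, eyes, manip gives the robot as it stands.
- The arm moves only by the tool drive_tool, never from a script. Its argument "deltas" is a list of rows, each an object with "linear": the shift along the world's x, y, z in mm, a list of three; "twist": the turn about the world's z in degrees; "claw": the opening, from 0 (shut) to 1 (fully open). In form: [{"linear": [tx, ty, tz], "twist": twist, "claw": claw}, ...]. A call has 1 to 12 rows; each row is the pose to reach, as a shift and turn from the pose commanded when the call began; what a row does not reach only later rows make up. A row lasts 1/12 s, in which the tool goes at most 41.7 mm and 7.16 degrees, less where a joint would pass 70% of its speed; a pose out of reach is approached as far as the arm can. A call with a gripper value outside its range is refused whole. The fingers move at their own pace and stop on an object; "squeeze" is the grip in N (left out, the last holds). Time passes only in rows, so rows that repeat a pose let the fingers close. It gives the time, the measured TCP pose, the force, the opening and the grip force at its end, in the units of the state.
- sensors.get_state(): the state, without advancing time (a new reading comes with each control period).
- eyes.get_image(name): name is "scene" or "side" or "wrist"; returns the picture (480x640x3 uint8, red, green, blue); there is no depth.
- eyes.camera_model(name): a dict with "intrinsics" (3x3 intrinsics, pixels), "R" (3x3) and "t" (3): a world point X has camera coordinates R X + t. Camera axes: x right, y down, z forward; pixel columns grow to the right and rows downward; lengths in m; the calibration is good to about 2 mm. The wrist camera is an equidistant fisheye: a pixel r from the principal point sees the ray r / f radians off the axis. A picture is of the moment at which its call begins: read the wrist's pose just before it. camera_model takes no time and is no camera call; for the wrist camera it gives the pose at the moment of the call.
- manip.sign_off(): hands the job in; it is judged then, once.
The state is a dict: "clock": time; "qpos": joint angles; "qd": joint speeds; "effort": joint torques, N m; "position": TCP position; "ee_rot": TCP orientation; "contact_force": force on the tool from outside, world axes, zero at the start; "moment": the same for the moment, N m; "width": finger opening in m; "gripper_force": force on a finger pad.
Only numpy, scipy, OpenCV 4.12 (cv2) and the standard library are available. Lean on these libraries where they do the work, as an engineer would, in place of code of your own. Each camera call takes 0.05 s, during which the arm holds its last target. There are 200 camera calls.

## Working session

There is one attempt and no reset: what is moved stays moved. The work goes in short steps, Python scripts to look and compute and a tool call to move; the robot and the scene stay as the last step left them, time stands still between calls to the robot, and variables do not carry over. Pictures are saved under pics/ and viewed, at most 10 in all, crops included, and the job is handed in when it is done.

Besides the shell and the picture viewer there is one more tool, called after "Call:" as name(argument=value, ...) on one line, values as JSON. drive_tool: Moves the arm, as the interface text tells. Its arguments: {"type":"object","properties":{"deltas":{"type":"array","items":{"type":"object","properties":{"linear":{"type":"array","items":{"type":"number"}},"twist":{"type":"number"},"claw":{"type":"number"}}}},"squeeze":{"type":"number"}},"required":["deltas"]}

```bash
mkdir -p pics; ls
python3 - <<'E'
from rig import sensors, eyes, manip
import cv2,numpy as np
s=sensors.get_state();print(s)
a=[]
for n in("scene","side","wrist"):
    m=eyes.camera_model(n);print(n,np.round(m["intrinsics"],1).tolist(),np.round(m["R"],4).tolist(),np.round(m["t"],4).tolist())
    cv2.imwrite(f"pics/{n}0.png",cv2.cvtColor(eyes.get_image(n),cv2.COLOR_RGB2BGR))
E
```

```text
pics
{'clock': 0.0, 'qpos': array([ 1.10999853e+00,  2.76559984e-01,  1.50615971e+00,  4.89621413e-06,
        1.36070702e+00, -1.21010773e-01]), 'qd': array([-0.00052481, -0.00013102,  0.00028977, -0.00186218, -0.00125033,
        0.00014133]), 'effort': array([-1.33831240e-03, -4.16797221e+01, -2.45798028e+01, -1.42326039e-04,
        1.14971772e-02, -7.57982860e-06]), 'position': array([0.19141252, 0.54164525, 0.24144908]), 'ee_rot': array([-2.65314518e-04,  1.69077831e-01,  9.85602276e-01, -8.77814273e-04]), 'contact_force': array([0.59268922, 0.29688112, 0.37997538]), 'moment': array([-0.0017993 , -0.02803018,  0.00197118]), 'gripper_force': 0.0, 'width': 0.08536792449779951}
scene [[484.6, 0.0, 318.5], [0.0, 484.6, 246.4], [0.0, 0.0, 1.0]] [[0.1512, 0.9885, -0.0077], [0.5397, -0.0891, -0.8371], [-0.8281, 0.1224, -0.547]] [-0.0998, -0.2297, 1.6645]
side [[507.8, 0.0, 325.4], [0.0, 507.8, 237.0], [0.0, 0.0, 1.0]] [[0.9108, -0.4126, -0.015], [-0.2424, -0.505, -0.8283], [0.3341, 0.7581, -0.56]] [-0.5638, 0.2526, 1.0215]
wrist [[371.6, 0.0, 321.0], [0.0, 371.6, 237.0], [0.0, 0.0, 1.0]] [[0.3326, 0.9431, -0.0009], [0.898, -0.3164, 0.3058], [0.2881, -0.1025, -0.9521]] [-0.5756, -0.0393, 0.3788]
```

View pics/scene0.png

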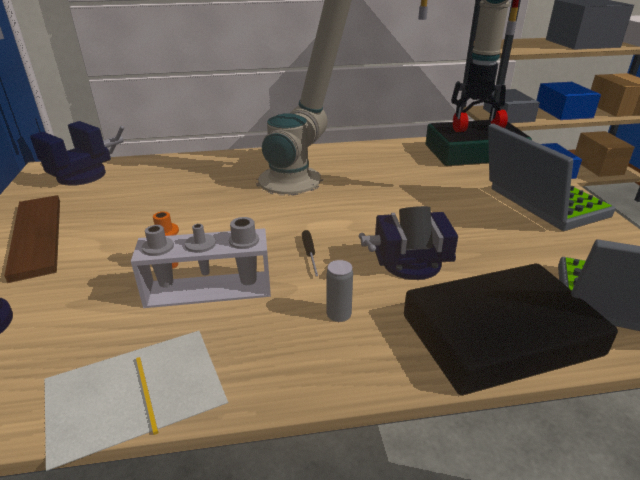

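View pics/side0.png

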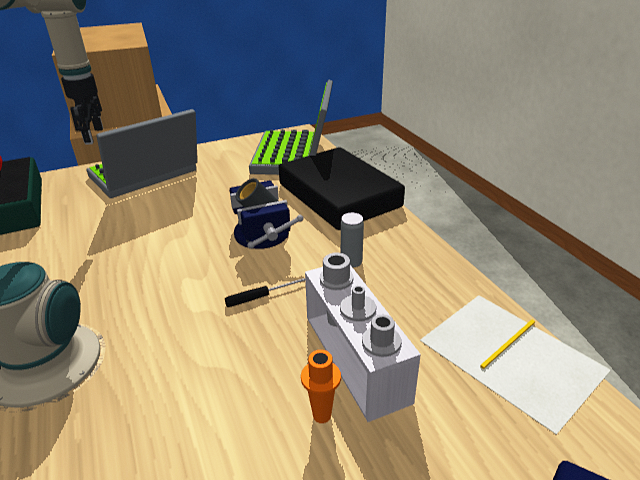

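Scene: three rack sleeves at (155,237), (198,235) and (243,230), with an orange decoy at (163,222). In the side view they are at (382,330), (359,297), (337,265) and decoy (320,370). The far end, at scene (155,237) / side (382,330), fits the 40 mm hub: grey, in the rack, and neither the widest nor the slimmest. The vice with the holder is at scene (415,235) / side (255,205).

Run:
```python
import cv2,numpy as np
sc=cv2.imread("pics/scene0.png");si=cv2.imread("pics/side0.png")
c=lambda im,x,y:cv2.resize(im[y:y+75,x:x+100],None,fx=4,fy=4,interpolation=cv2.INTER_CUBIC)
cv2.imwrite("pics/crop1.png",np.vstack([np.hstack([c(sc,130,205),c(si,310,290)]),np.hstack([c(sc,360,200),c(si,215,170)])]))
```

```text
(no output)
```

View pics/crop1.png

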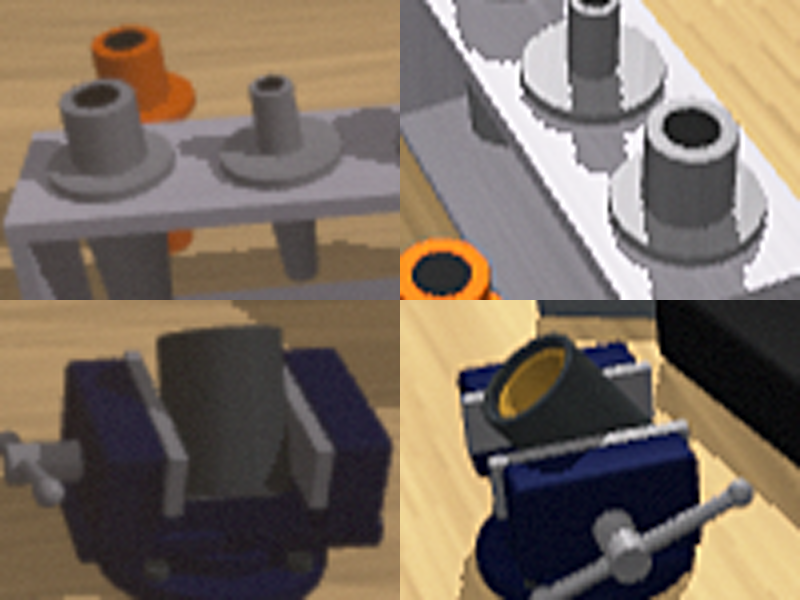

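```bash
cat > h.py <<'E'
import numpy as np
from rig import eyes
def ray(n,uv,m=None):
    m=m or eyes.camera_model(n);K=m["intrinsics"];R=np.array(m["R"]);t=np.array(m["t"])
    p=np.array([(uv[0]-K[0][2])/K[0][0],(uv[1]-K[1][2])/K[1][1]])
    if n=="wrist":
        r=np.hypot(*p);d=np.r_[p/r*np.sin(r),np.cos(r)]
    else: d=np.r_[p,1]
    return -R.T@t,R.T@d
def atz(n,uv,z,m=None):
    c,d=ray(n,uv,m);return c+d*(z-c[2])/d[2]
def tri(*obs):
    A=0;b=0
    for n,uv in obs:
        c,d=ray(n,uv);d=d/np.linalg.norm(d);P=np.eye(3)-np.outer(d,d);A=A+P;b=b+P@c
    return np.linalg.solve(A,b)
E
python3 - <<'E'
from h import *
np.set_printoptions(precision=4,suppress=True)
a,b=(154.75,228.75),(382.5,322)
print("hub",tri(("scene",a),("side",b)),atz("scene",a,.178),atz("side",b,.178))
print("small",atz("scene",(198,224.5),.158))
print("rim",atz("side",(248.75,191),.145))
s=lambda x,y:(215+(x-400)/4,170+(y-300)/4)
q=lambda x,y:(360+x/4,200+(y-300)/4)
for n,f,p1,p2 in(("side",s,(492,465),(688,428)),("side",s,(465,397),(640,367)),("scene",q,(133,357),(175,462)),("scene",q,(285,368),(322,448))):
    A=atz(n,f(*p1),.115);B=atz(n,f(*p2),.115);d=B-A;print(n,A,B,np.linalg.norm(d),np.degrees(np.arctan2(d[1],d[0])))
E
```

```text
hub [ 0.5707 -0.3451  0.1762] [ 0.5738 -0.3443  0.178 ] [ 0.5697 -0.3468  0.178 ]
small [ 0.5356 -0.2572  0.158 ]
rim [0.5177 0.247  0.145 ]
side [0.4754 0.2114 0.115 ] [0.603  0.2009 0.115 ] 0.12801333774968196 -4.693936034189738
side [0.4839 0.3041 0.115 ] [0.6029 0.2925 0.115 ] 0.1195752300189281 -5.565025328538419
scene [0.4894 0.2178 0.115 ] [0.6127 0.2073 0.115 ] 0.1238053520274221 -4.851869048399579
scene [0.5185 0.3073 0.115 ] [0.612  0.2963 0.115 ] 0.09418427161138475 -6.717503706000614
```

Confirmed: the mid sleeve is the rack-end one with the medium hub (scene (155,229)). Next I'll look at the holder with the wrist camera on the way over.

Call:
drive_tool(deltas=[{"linear": [25, -28, 8], "twist": 2, "claw": 1}, {"linear": [55, -60, 18], "twist": 5, "claw": 1}, {"linear": [80, -90, 28], "twist": 8, "claw": 1}, {"linear": [105, -120, 38], "twist": 11, "claw": 1}, {"linear": [130, -150, 48], "twist": 14.5, "claw": 1}, {"linear": [155, -180, 58], "twist": 14.5, "claw": 1}, {"linear": [180, -205, 68], "twist": 14.5, "claw": 1}, {"linear": [205, -235, 75], "twist": 14.5, "claw": 1}, {"linear": [225, -265, 80], "twist": 14.5, "claw": 1}, {"linear": [240, -292, 80], "twist": 14.5, "claw": 1}, {"linear": [240, -292, 80], "twist": 14.5, "claw": 1}, {"linear": [240, -292, 80], "twist": 14.5, "claw": 1}])

```text
clock: 1.15
position: [0.4322, 0.2489, 0.322]
ee_rot: [-0.0, 0.045, 0.999, 0.0]
contact_force: [-1.4, 0.3, 0.4]
width: 0.0853
gripper_force: 0.0
```

Run:
```python
from h import *
import cv2
from rig import sensors
m=eyes.camera_model("wrist");im=eyes.get_image("wrist")
np.savez("w1.npz",**{k:np.array(v) for k,v in m.items() if k in("intrinsics","R","t")})
cv2.imwrite("pics/w1.png",cv2.cvtColor(im,cv2.COLOR_RGB2BGR));s=sensors.get_state();print(s["position"],s["ee_rot"],s["contact_force"])
```

```text
[0.43152696 0.24992475 0.32201664] [-5.77862369e-04  4.41418211e-02  9.99025067e-01  2.85362584e-04] [-0.50084315 -0.15582333 -1.53998377]
```

View pics/w1.png

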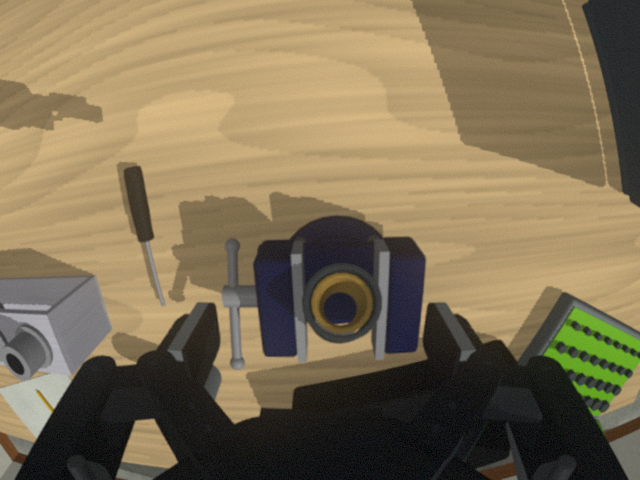

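Wrist view: holder rim centre about (342,303), brass bush visible inside; jaw plates run x≈300 and x≈381, from row 240 to 358; handle bar on the left.

Run:
```python
from h import *
m=dict(np.load("w1.npz"));np.set_printoptions(precision=4,suppress=True)
print("rim",atz("wrist",(342,303),.145,m))
for p in((303,303),(381,303),(342,263),(342,343)):print(atz("wrist",p,.145+(.0218 if p[1]==343 else -.0218 if p[1]==263 else 0),m))
for a,b in(((304,240),(306,360)),((373,240),(374,357)),((256,243),(264,355)),((420,238),(418,350))):
    A=atz("wrist",a,.115,m);B=atz("wrist",b,.115,m);d=B-A;print(A,B,np.degrees(np.arctan2(d[1],d[0])))
```

```text
rim [0.5187 0.2623 0.145 ]
[0.5154 0.226  0.145 ]
[0.5226 0.2989 0.145 ]
[0.4873 0.2656 0.1232]
[0.5491 0.2592 0.1668]
[0.4637 0.2312 0.115 ] [0.6039 0.2182 0.115 ] -5.308566686084835
[0.4696 0.2973 0.115 ] [0.6076 0.294  0.115 ] -1.3489831998908066
[0.4625 0.1844 0.115 ] [0.5939 0.1721 0.115 ] -5.353634272523643
[0.4718 0.3441 0.115 ] [0.6048 0.3444 0.115 ] 0.15174903398249254
```

Call:
drive_tool(deltas=[{"linear": [-10, 0, 0], "twist": 0, "claw": 1}, {"linear": [-30, 0, 0], "twist": 0, "claw": 1}, {"linear": [-50, 5, 0], "twist": 0, "claw": 1}, {"linear": [-60, 10, 0], "twist": 0, "claw": 1}, {"linear": [-60, 10, 0], "twist": 0, "claw": 1}, {"linear": [-60, 10, 0], "twist": 0, "claw": 1}, {"linear": [-60, 10, 0], "twist": 0, "claw": 1}])

```text
clock: 1.78
position: [0.372, 0.2607, 0.3225]
ee_rot: [0.001, 0.043, 0.999, 0.0]
contact_force: [-0.6, -0.4, 0.0]
width: 0.0852
gripper_force: 0.0
```

Run:
```python
from h import *
import cv2
from rig import sensors
np.set_printoptions(precision=4,suppress=True)
print("scene rim",atz("scene",(415.4,208.75),.145))
m=eyes.camera_model("wrist");s=sensors.get_state();im=eyes.get_image("wrist")
np.savez("w2.npz",**{k:np.array(v) for k,v in m.items() if k in("intrinsics","R","t")})
print(s["position"],s["qd"].max(),s["ee_rot"]); print("cam",-np.array(m["R"]).T@m["t"],np.array(m["R"]))
# model overlay: fit rim xy+yaw is judged by eye
b=cv2.cvtColor(im,cv2.COLOR_RGB2BGR)
cv2.imwrite("pics/w2.png",cv2.resize(b[150:350,220:500],None,fx=2.85,fy=2.85,interpolation=cv2.INTER_CUBIC))
```

```text
scene rim [0.523  0.2616 0.145 ]
[0.372  0.2607 0.3225] 0.010034370985889388 [0.0006 0.0427 0.9991 0.0001]
cam [0.2937 0.2686 0.453 ] [[ 0.0845  0.9964  0.0008]
 [ 0.9482 -0.0806  0.3073]
 [ 0.3062 -0.0252 -0.9516]]
```

View pics/w2.png

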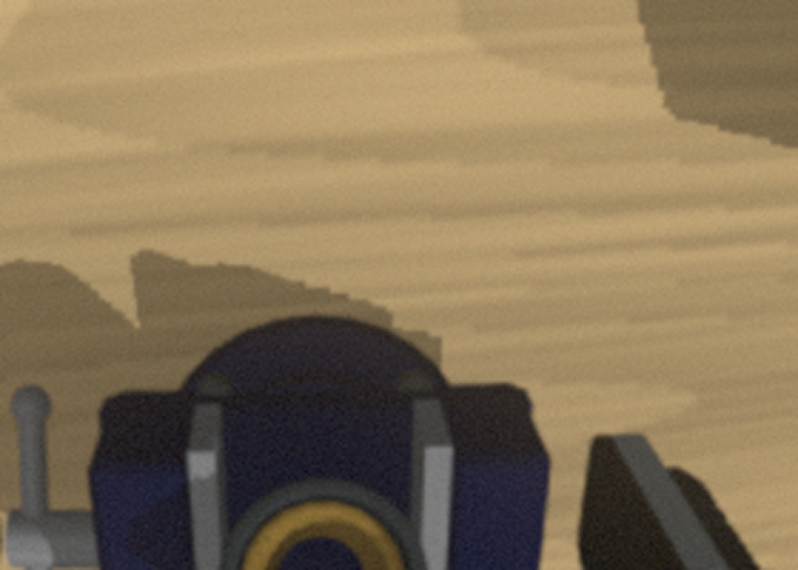

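Run:
```python
from h import *
np.set_printoptions(precision=4,suppress=True)
m=dict(np.load("w2.npz"))
print(atz("wrist",(333.3,318.4),.1232,m))
f=lambda x,y:(220+x/2.85,150+y/2.85)
for a,b in (((190,470),(192,565)),((450,450),(448,565)),((93,470),(100,565)),((548,465),(545,565))):
    A=atz("wrist",f(*a),.115,m);B=atz("wrist",f(*b),.115,m);print(A,B,np.degrees(np.arctan2(*(B-A)[1::-1])))
K=np.array(eyes.camera_model("side")["intrinsics"]);M=eyes.camera_model("side")
for X in((.519,.262,.145),(.519,.252,.145)):
    p=K@(np.array(M["R"])@X+M["t"]);print(p[:2]/p[2])
```

```text
[0.488  0.2649 0.1232]
[0.4847 0.2166 0.115 ] [0.5272 0.2119 0.115 ] -6.25652058409345
[0.4848 0.312  0.115 ] [0.5364 0.3105 0.115 ] -1.6986996439442388
[0.4824 0.1805 0.115 ] [0.5253 0.1759 0.115 ] -6.071117667162645
[0.4954 0.349  0.115 ] [0.5415 0.3492 0.115 ] 0.21511141242955933
[247.5128 188.3591]
[248.6656 190.042 ]
```

Call:
drive_tool(deltas=[{"linear": [4, -20, 0], "twist": 0, "claw": 1}, {"linear": [10, -55, 0], "twist": 0, "claw": 1}, {"linear": [18, -95, 0], "twist": 0, "claw": 1}, {"linear": [26, -135, 0], "twist": 0, "claw": 1}, {"linear": [34, -175, 0], "twist": 0, "claw": 1}, {"linear": [42, -215, 0], "twist": 0, "claw": 1}, {"linear": [50, -255, 0], "twist": 0, "claw": 1}, {"linear": [58, -295, 0], "twist": 0, "claw": 1}, {"linear": [66, -335, 0], "twist": 0, "claw": 1}, {"linear": [74, -375, 0], "twist": 0, "claw": 1}, {"linear": [82, -415, 0], "twist": 0, "claw": 1}, {"linear": [90, -455, 0], "twist": 0, "claw": 1}])

```text
clock: 2.83
position: [0.462, -0.198, 0.3221]
ee_rot: [0.0, 0.044, 0.999, -0.0]
contact_force: [1.5, 0.3, 0.7]
width: 0.0856
gripper_force: 0.0
```

Call:
drive_tool(deltas=[{"linear": [8, -40, 0], "twist": 0, "claw": 1}, {"linear": [16, -80, 0], "twist": 0, "claw": 1}, {"linear": [22, -115, 0], "twist": 0, "claw": 1}, {"linear": [28, -135, 0], "twist": 0, "claw": 1}, {"linear": [28, -141, 0], "twist": 0, "claw": 1}, {"linear": [28, -141, 0], "twist": 0, "claw": 1}, {"linear": [28, -141, 0], "twist": 0, "claw": 1}, {"linear": [28, -141, 0], "twist": 0, "claw": 1}])

```text
clock: 3.5
position: [0.4894, -0.3346, 0.3224]
ee_rot: [-0.0, 0.043, 0.999, 0.001]
contact_force: [-0.7, 0.1, -0.0]
width: 0.0858
gripper_force: 0.0
```

Run:
```python
from h import *
import cv2
from rig import sensors
m=eyes.camera_model("wrist");s=sensors.get_state();im=eyes.get_image("wrist")
np.savez("w3.npz",**{k:np.array(v) for k,v in m.items() if k in("intrinsics","R","t")})
print(s["position"],s["ee_rot"],s["qpos"],s["contact_force"])
cv2.imwrite("pics/w3.png",cv2.cvtColor(im,cv2.COLOR_RGB2BGR))
```

```text
[ 0.48944345 -0.33459755  0.32240212] [-1.51465970e-04  4.29558187e-02  9.99076830e-01  5.12874362e-04] [-7.17345297e-01  2.71824505e-01  1.31579929e+00  6.12132833e-04
  1.55484596e+00 -2.20221356e+00] [-0.74382262  0.14646012 -0.00786818]
```

View pics/w3.png

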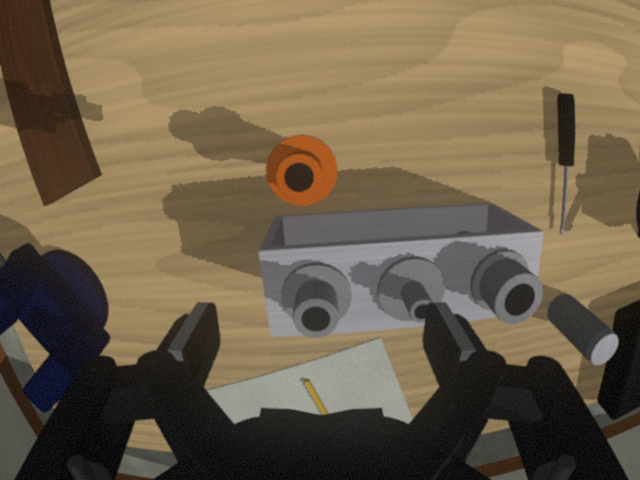

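Wrist view: mid hub's top bore at (316,318), small (418,302), big (519,300), orange decoy (299,177) standing apart on the bench.

Run:
```python
from h import *
np.set_printoptions(precision=4,suppress=True)
m=dict(np.load("w3.npz"))
print(atz("wrist",(316,318.5),.178,m),atz("wrist",(519,300),.190,m))
# rack front top corners
print(atz("wrist",(259,250),.13,m),atz("wrist",(543,232),.13,m))
```

```text
[ 0.5717 -0.3443  0.178 ] [ 0.5691 -0.1636  0.19  ]
[ 0.5226 -0.3938  0.13  ] [ 0.5291 -0.1056  0.13  ]
```

Call:
drive_tool(deltas=[{"linear": [20, -3, 0], "twist": 0, "claw": 1}, {"linear": [45, -6, -10], "twist": 0, "claw": 1}, {"linear": [70, -9, -25], "twist": 0, "claw": 1}, {"linear": [82, -10, -50], "twist": 0, "claw": 1}, {"linear": [82, -10, -80], "twist": 0, "claw": 1}, {"linear": [82, -10, -110], "twist": 0, "claw": 1}, {"linear": [82, -10, -135], "twist": 0, "claw": 1}, {"linear": [82, -10, -155], "twist": 0, "claw": 1}, {"linear": [82, -10, -165], "twist": 0, "claw": 1}, {"linear": [82, -10, -168], "twist": 0, "claw": 1}, {"linear": [82, -10, -168], "twist": 0, "claw": 1}, {"linear": [82, -10, -168], "twist": 0, "claw": 1}])

```text
clock: 4.55
position: [0.5725, -0.346, 0.156]
ee_rot: [0.001, 0.043, 0.999, -0.001]
contact_force: [1.0, 0.6, -0.6]
width: 0.0855
gripper_force: 0.0
```

Call:
drive_tool(deltas=[{"linear": [0, 0, 0], "twist": 0, "claw": 0.6}, {"linear": [0, 0, 0], "twist": 0, "claw": 0.4}, {"linear": [0, 0, 0], "twist": 0, "claw": 0.2}, {"linear": [0, 0, 0], "twist": 0, "claw": 0.2}, {"linear": [0, 0, 0], "twist": 0, "claw": 0.2}, {"linear": [0, 0, 0], "twist": 0, "claw": 0.2}, {"linear": [0, 0, 0], "twist": 0, "claw": 0.2}, {"linear": [0, 0, 0], "twist": 0, "claw": 0.2}, {"linear": [0, 0, 0], "twist": 0, "claw": 0.2}], squeeze=40)

```text
clock: 5.3
position: [0.5719, -0.3464, 0.1553]
ee_rot: [0.001, 0.043, 0.999, -0.001]
contact_force: [-1.1, -0.5, 5.5]
width: 0.0391
gripper_force: 40.6
```

Run:
```python
from h import *
import cv2
im=eyes.get_image("side")
cv2.imwrite("pics/s1.png",cv2.resize(cv2.cvtColor(im,cv2.COLOR_RGB2BGR)[220:400,280:520],None,fx=3,fy=3,interpolation=cv2.INTER_CUBIC))
```

```text
(no output)
```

View pics/s1.png

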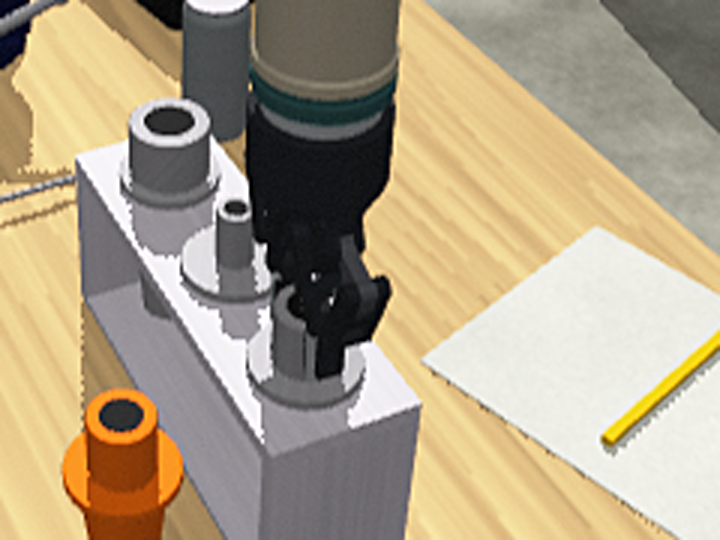

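Call:
drive_tool(deltas=[{"linear": [0, 0, 5], "twist": 0, "claw": 0.2}, {"linear": [0, 0, 20], "twist": 0, "claw": 0.2}, {"linear": [0, 0, 45], "twist": 0, "claw": 0.2}, {"linear": [0, 0, 75], "twist": 0, "claw": 0.2}, {"linear": [0, 0, 105], "twist": 0, "claw": 0.2}, {"linear": [0, 0, 135], "twist": 0, "claw": 0.2}, {"linear": [0, 0, 160], "twist": 0, "claw": 0.2}, {"linear": [0, 0, 175], "twist": 0, "claw": 0.2}, {"linear": [0, 0, 180], "twist": 0, "claw": 0.2}, {"linear": [0, 0, 180], "twist": 0, "claw": 0.2}, {"linear": [0, 0, 180], "twist": 0, "claw": 0.2}, {"linear": [0, 0, 180], "twist": 0, "claw": 0.2}], squeeze=40)

```text
clock: 6.35
position: [0.5709, -0.3453, 0.3315]
ee_rot: [-0.002, 0.043, 0.999, 0.002]
contact_force: [-0.2, -0.9, -5.2]
width: 0.039
gripper_force: 41.7
```

Call:
drive_tool(deltas=[{"linear": [-1, 10, 0], "twist": 0, "claw": 0.2}, {"linear": [-2, 30, 0], "twist": 0, "claw": 0.2}, {"linear": [-5, 60, 0], "twist": 0, "claw": 0.2}, {"linear": [-8, 95, 0], "twist": 0, "claw": 0.2}, {"linear": [-11, 130, 0], "twist": 0, "claw": 0.2}, {"linear": [-14, 165, 0], "twist": 0, "claw": 0.2}, {"linear": [-17, 200, 0], "twist": 0, "claw": 0.2}, {"linear": [-20, 235, 0], "twist": 0, "claw": 0.2}, {"linear": [-23, 270, 0], "twist": 0, "claw": 0.2}, {"linear": [-26, 305, 0], "twist": 0, "claw": 0.2}, {"linear": [-29, 340, 0], "twist": 0, "claw": 0.2}, {"linear": [-32, 375, 0], "twist": 0, "claw": 0.2}])

```text
clock: 7.35
position: [0.538, 0.0315, 0.3334]
ee_rot: [-0.001, 0.043, 0.999, 0.0]
contact_force: [0.9, -0.8, -4.9]
width: 0.0387
gripper_force: 41.6
```

Call:
drive_tool(deltas=[{"linear": [-3, 35, 0], "twist": 0, "claw": 0.2}, {"linear": [-6, 70, 0], "twist": 0, "claw": 0.2}, {"linear": [-9, 105, 0], "twist": 0, "claw": 0.2}, {"linear": [-11, 140, 0], "twist": 0, "claw": 0.2}, {"linear": [-13, 170, 0], "twist": 0, "claw": 0.2}, {"linear": [-15, 195, 0], "twist": 0, "claw": 0.2}, {"linear": [-16, 215, 0], "twist": 0, "claw": 0.2}, {"linear": [-17, 227, 0], "twist": 0, "claw": 0.2}, {"linear": [-17, 232, 0], "twist": 0, "claw": 0.2}, {"linear": [-17, 232, 0], "twist": 0, "claw": 0.2}, {"linear": [-17, 232, 0], "twist": 0, "claw": 0.2}, {"linear": [-17, 232, 0], "twist": 0, "claw": 0.2}])

```text
clock: 8.35
position: [0.5227, 0.2598, 0.3342]
ee_rot: [-0.0, 0.044, 0.999, -0.001]
contact_force: [0.0, 0.1, -5.6]
width: 0.0391
gripper_force: 41.8
```

Run:
```python
from h import *
import cv2
from rig import sensors
s=sensors.get_state();print(s["position"],s["ee_rot"],s["contact_force"],s["moment"],s["clock"],s["width"])
a=cv2.cvtColor(eyes.get_image("side"),cv2.COLOR_RGB2BGR)[80:280,190:350]
b=cv2.cvtColor(eyes.get_image("wrist"),cv2.COLOR_RGB2BGR)[180:480,200:440]
cv2.imwrite("pics/s2.png",np.hstack([cv2.resize(x,(400,500),interpolation=cv2.INTER_CUBIC) for x in(a,b)]))
```

```text
[0.5227298  0.25979653 0.33421608] [-1.07307965e-04  4.40009059e-02  9.99031327e-01 -5.62964466e-04] [ 0.02067623  0.09681905 -5.6001215 ] [-0.01144108  0.00527345 -0.01004408] 8.35 0.03909625404551535
```

View pics/s2.png

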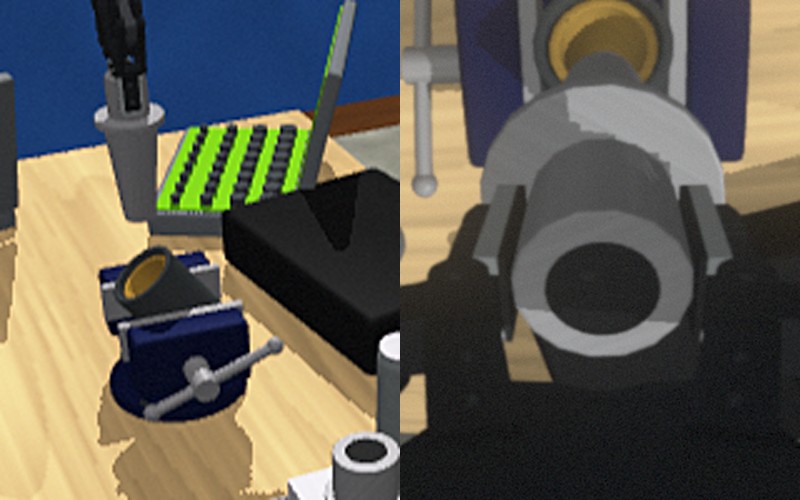

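The sleeve hangs upright in the grip and lines up with the bush: hub centre x≈602 and bush x≈604 in the right-hand panel. Lowering the tip into the mouth.

Call:
drive_tool(deltas=[{"linear": [0, 2, -6], "twist": 0, "claw": 0.2}, {"linear": [0, 2, -18], "twist": 0, "claw": 0.2}, {"linear": [0, 2, -32], "twist": 0, "claw": 0.2}, {"linear": [0, 2, -46], "twist": 0, "claw": 0.2}, {"linear": [0, 2, -58], "twist": 0, "claw": 0.2}, {"linear": [0, 2, -68], "twist": 0, "claw": 0.2}, {"linear": [0, 2, -75], "twist": 0, "claw": 0.2}, {"linear": [0, 2, -80], "twist": 0, "claw": 0.2}, {"linear": [0, 2, -83], "twist": 0, "claw": 0.2}, {"linear": [0, 2, -85], "twist": 0, "claw": 0.2}, {"linear": [0, 2, -85], "twist": 0, "claw": 0.2}, {"linear": [0, 2, -85], "twist": 0, "claw": 0.2}], squeeze=30)

```text
clock: 9.45
position: [0.5225, 0.2631, 0.2495]
ee_rot: [-0.0, 0.043, 0.999, 0.0]
contact_force: [-1.4, -0.0, -6.0]
width: 0.0389
gripper_force: 41.7
```

Call:
drive_tool(deltas=[{"linear": [-2, 0, -3], "twist": 0, "claw": 0.2}, {"linear": [-5, 0, -5], "twist": 0, "claw": 0.2}, {"linear": [-8, 1, -7], "twist": 0, "claw": 0.2}, {"linear": [-11, 1, -9], "twist": 0, "claw": 0.2}, {"linear": [-15, 1, -12], "twist": 0, "claw": 0.2}, {"linear": [-18, 1, -14], "twist": 0, "claw": 0.2}, {"linear": [-18, 1, -14], "twist": 0, "claw": 0.2}, {"linear": [-18, 1, -14], "twist": 0, "claw": 0.2}], squeeze=25)

```text
clock: 10.12
position: [0.5071, 0.2639, 0.2388]
ee_rot: [0.005, 0.043, 0.999, 0.0]
contact_force: [2.0, -2.4, 6.9]
width: 0.0389
gripper_force: 44.0
```

Run:
```python
from rig import sensors
s=sensors.get_state();print(s["position"],s["ee_rot"],s["contact_force"],s["moment"],s["width"],s["gripper_force"])
```

```text
[0.50714635 0.26387475 0.23881252] [4.57415270e-03 4.32438564e-02 9.99053979e-01 4.39558932e-04] [ 1.98948428 -2.38040691  6.90149062] [-0.78814711 -0.59936452  0.02080641] 0.03892430098902636 44.01103377342224
```

```bash
cat > look.py <<'E'
from h import *
import cv2,sys
g=lambda n:cv2.cvtColor(eyes.get_image(n),cv2.COLOR_RGB2BGR)
a=g("side")[115:235,200:300];b=g("wrist")[180:420,220:420];c=g("scene")[130:274,355:475]
cv2.imwrite(sys.argv[1],np.hstack([cv2.resize(x,(265,318),interpolation=cv2.INTER_CUBIC) for x in(a,b,c)]))
E
python3 look.py pics/l1.png
```

```text
(no output)
```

View pics/l1.png

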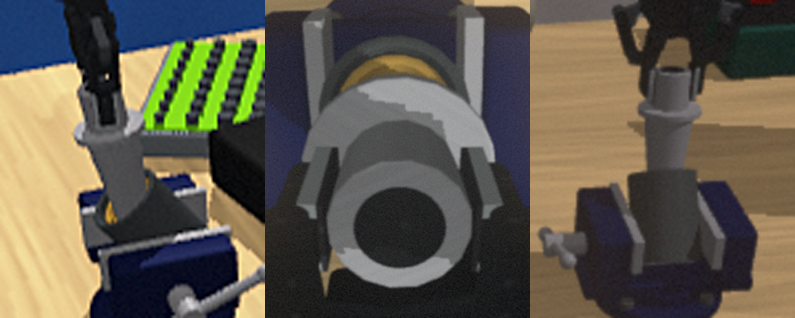

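The side panel shows the tip in the mouth with the sleeve already leaning about 10° the right way; the scene panel shows it centred laterally (665 vs 663). Carrying on along the arc.

Call:
drive_tool(deltas=[{"linear": [-2, 0, 0], "twist": 0, "claw": 0.2}, {"linear": [-4, 0, 0], "twist": 0, "claw": 0.2}, {"linear": [-6, 0, 0], "twist": 0, "claw": 0.2}, {"linear": [-8, 0, -1], "twist": 0, "claw": 0.2}, {"linear": [-8, 0, -1], "twist": 0, "claw": 0.2}, {"linear": [-8, 0, -1], "twist": 0, "claw": 0.2}], squeeze=20)

```text
clock: 10.77
position: [0.4968, 0.2644, 0.2345]
ee_rot: [0.0, 0.043, 0.999, 0.0]
contact_force: [2.8, -2.3, 3.6]
width: 0.0395
gripper_force: 43.9
```

```bash
cat > st.py <<'E'
from rig import sensors
import numpy as np
np.set_printoptions(precision=4,suppress=True)
s=sensors.get_state();c=s["contact_force"]+[0,0,5.4];u=np.array([-.572,.045,.819]);e=np.array([-.997,.078,0])
print(s["position"],s["ee_rot"],"Fc",c,"ax",c@u,"mom",s["moment"],"g",s["gripper_force"],s["width"],s["clock"])
d=s["position"]-[.5192,.2622,.135];print("G e,z",d@e*1e3,d[2]*1e3,"axial",d@u*1e3,"offaxis",(d@e*.819-d[2]*.574)*1e3)
E
python3 st.py
```

```text
[0.4968 0.2644 0.2345] [0.0004 0.0433 0.9991 0.0004] Fc [ 2.8027 -2.3094  9.0148] ax 5.676047368061704 mom [-0.3339 -0.8204  0.001 ] g 43.94717216491699 0.03945474803041277 10.7667
G e,z 22.538427272283005 99.5131165373897 axial 94.43257355959885 offaxis -38.66155695646191
```

Call:
drive_tool(deltas=[{"linear": [-2, 0, -1], "twist": 0, "claw": 0.2}, {"linear": [-4, 0, -3], "twist": 0, "claw": 0.2}, {"linear": [-6, 0, -5], "twist": 0, "claw": 0.2}, {"linear": [-8, 1, -8], "twist": 0, "claw": 0.2}, {"linear": [-8, 1, -8], "twist": 0, "claw": 0.2}, {"linear": [-8, 1, -8], "twist": 0, "claw": 0.2}], squeeze=20)

```text
clock: 11.27
position: [0.4879, 0.2651, 0.2252]
ee_rot: [-0.001, 0.043, 0.999, -0.0]
contact_force: [2.7, -0.4, -2.1]
width: 0.0392
gripper_force: 44.0
```

```bash
python3 st.py
```

```text
[0.4879 0.2651 0.2252] [-0.001   0.0432  0.9991 -0.0003] Fc [ 2.6645 -0.4131  3.2626] ax 1.1293646851474068 mom [-0.1913 -0.8073 -0.0514] g 43.99238348007202 0.039239480091229545 11.2667
G e,z 31.397776791262814 90.17132221171228 axial 91.86460518851713 offaxis -26.043559757478604
```

Call:
drive_tool(deltas=[{"linear": [-2, 0, -3], "twist": 0, "claw": 0.2}, {"linear": [-3, 0, -6], "twist": 0, "claw": 0.2}, {"linear": [-5, 0, -9], "twist": 0, "claw": 0.2}, {"linear": [-6, 0, -12], "twist": 0, "claw": 0.2}, {"linear": [-7, 0, -14], "twist": 0, "claw": 0.2}, {"linear": [-7, 0, -14], "twist": 0, "claw": 0.2}, {"linear": [-7, 0, -14], "twist": 0, "claw": 0.2}], squeeze=20)

```text
clock: 11.85
position: [0.4814, 0.2652, 0.2117]
ee_rot: [-0.0, 0.043, 0.999, -0.0]
contact_force: [2.7, 0.0, -2.5]
width: 0.039
gripper_force: 44.0
```

```bash
python3 st.py
```

```text
[0.4814 0.2652 0.2117] [-0.0004  0.0433  0.9991 -0.    ] Fc [2.7484 0.0292 2.9093] ax 0.811935845847193 mom [-0.0398 -0.8318  0.0277] g 43.99354577064514 0.03904327548797321 11.85
G e,z 37.94156093471221 76.69789694144602 axial 84.58420028821901 offaxis -12.950454438860712
```

Call:
drive_tool(deltas=[{"linear": [-1, 0, -3], "twist": 0, "claw": 0.2}, {"linear": [-2, 0, -6], "twist": 0, "claw": 0.2}, {"linear": [-3, 0, -10], "twist": 0, "claw": 0.2}, {"linear": [-4, 0, -13], "twist": 0, "claw": 0.2}, {"linear": [-5, 0, -16], "twist": 0, "claw": 0.2}, {"linear": [-5, 0, -16], "twist": 0, "claw": 0.2}, {"linear": [-5, 0, -16], "twist": 0, "claw": 0.2}], squeeze=20)

```text
clock: 12.43
position: [0.4761, 0.2652, 0.1955]
ee_rot: [-0.001, 0.043, 0.999, -0.0]
contact_force: [3.0, 0.4, -4.3]
width: 0.039
gripper_force: 43.2
```

```bash
python3 st.py
```

```text
[0.4761 0.2652 0.1955] [-0.0008  0.0433  0.9991 -0.0001] Fc [3.0192 0.3642 1.1489] ax -0.7695915335663773 mom [ 0.0786 -0.6103  0.0235] g 43.161749839782715 0.03901978166698373 12.4333
G e,z 43.18928883018695 60.46636899185135 axial 74.30130472926304 offaxis 0.66433175060044
```

Call:
drive_tool(deltas=[{"linear": [1, 0, -2], "twist": 0, "claw": 0.2}, {"linear": [2, 0, -4], "twist": 0, "claw": 0.2}, {"linear": [4, 0, -6], "twist": 0, "claw": 0.2}, {"linear": [5, 0, -7], "twist": 0, "claw": 0.2}, {"linear": [6, 0, -8], "twist": 0, "claw": 0.2}, {"linear": [6, 0, -8], "twist": 0, "claw": 0.2}], squeeze=20)

```text
clock: 12.93
position: [0.482, 0.2647, 0.1879]
ee_rot: [-0.001, 0.043, 0.999, -0.001]
contact_force: [-0.4, -0.7, -1.1]
width: 0.0387
gripper_force: 43.4
```

```bash
python3 st.py
```

```text
[0.482  0.2647 0.1879] [-0.001   0.0434  0.9991 -0.0005] Fc [-0.4094 -0.6937  4.2716] ax 3.701371856374747 mom [-0.309  -0.1839 -0.0297] g 43.420931696891785 0.03868466768205493 12.9333
G e,z 37.30470659251767 52.92021326919427 axial 64.74476859974833 offaxis 0.1763522827544564
```

Call:
drive_tool(deltas=[{"linear": [0.6, 0, -0.8], "twist": 0, "claw": 0.2}, {"linear": [0.6, 0, -0.8], "twist": 0, "claw": 0.2}, {"linear": [1.2, 0, -1.6], "twist": 0, "claw": 0.2}, {"linear": [1.2, 0, -1.6], "twist": 0, "claw": 0.2}])

```text
clock: 13.27
position: [0.4826, 0.2646, 0.1868]
ee_rot: [-0.001, 0.043, 0.999, -0.001]
contact_force: [-4.6, -3.3, 2.6]
width: 0.0389
gripper_force: 43.8
```

```bash
python3 st.py
```

```text
[0.4826 0.2646 0.1868] [-0.0012  0.0433  0.9991 -0.0006] Fc [-4.6307 -3.2803  8.0438] ax 9.089034065306706 mom [-0.6101  0.3334 -0.0709] g 43.79554510116577 0.038947576390359166 13.2667
G e,z 36.64789149436337 51.756842240745144 axial 63.41512175847307 offaxis 0.3061956876958885
```

Call:
drive_tool(deltas=[{"linear": [-0.6, 0, 0.8], "twist": 0, "claw": 0.2}, {"linear": [-0.6, 0, 0.8], "twist": -1, "claw": 0.2}, {"linear": [-0.6, 0, 0.8], "twist": -2, "claw": 0.2}, {"linear": [-0.6, 0, 0.8], "twist": -2, "claw": 0.2}, {"linear": [-0.6, 0, 0.8], "twist": -2, "claw": 0.2}])

```text
clock: 13.68
position: [0.4827, 0.2657, 0.1869]
ee_rot: [-0.001, 0.061, 0.998, 0.0]
contact_force: [-1.9, 0.3, -5.4]
width: 0.0392
gripper_force: 42.9
```

```bash
python3 st.py
```

```text
[0.4827 0.2657 0.1869] [-0.0008  0.0606  0.9982  0.0004] Fc [-1.9471  0.3045 -0.0336] ax 1.0999383784056604 mom [0.3205 0.1025 0.2991] g 42.87047624588013 0.03916082807905513 13.6833
G e,z 36.65722718440068 51.89714892075267 axial 63.53566820769215 offaxis 0.23330558351212713
```

Call:
drive_tool(deltas=[{"linear": [0.6, 0, -0.8], "twist": 0.5, "claw": 0.2}, {"linear": [0.6, 0, -0.8], "twist": 0.7, "claw": 0.2}, {"linear": [1.2, 0, -1.6], "twist": 0.7, "claw": 0.2}, {"linear": [1.2, 0, -1.6], "twist": 0.7, "claw": 0.2}, {"linear": [1.2, 0, -1.6], "twist": 0.7, "claw": 0.2}])

```text
clock: 14.1
position: [0.4829, 0.2652, 0.1868]
ee_rot: [-0.001, 0.055, 0.999, 0.0]
contact_force: [-7.0, -0.8, 2.6]
width: 0.0386
gripper_force: 43.9
```

```bash
python3 st.py
```

```text
[0.4829 0.2652 0.1868] [-0.0013  0.0546  0.9985  0.0001] Fc [-6.9642 -0.7538  8.0283] ax 10.524826960281823 mom [0.0852 0.8489 0.1363] g 43.89865815639496 0.03863710595201697 14.1
G e,z 36.41541440667068 51.84160293838336 axial 63.35132211651255 offaxis 0.06714431243123875
```

Call:
drive_tool(deltas=[{"linear": [0.8, 0, 0.6], "twist": 0, "claw": 0.2}, {"linear": [1.6, 0, 1.2], "twist": 0, "claw": 0.2}, {"linear": [1.6, 0, 1.2], "twist": 0, "claw": 0.2}, {"linear": [1.6, 0, 1.2], "twist": 0, "claw": 0.2}])

```text
clock: 14.43
position: [0.4832, 0.2652, 0.1871]
ee_rot: [-0.003, 0.054, 0.999, -0.0]
contact_force: [-8.5, -0.8, 1.0]
width: 0.0392
gripper_force: 43.4
```

```bash
python3 st.py
```

```text
[0.4832 0.2652 0.1871] [-0.0029  0.0545  0.9985 -0.0002] Fc [-8.5138 -0.7917  6.4186] ax 10.091077023892113 mom [0.2351 0.9819 0.2405] g 43.36108982563019 0.039182782038504206 14.4333
G e,z 36.14789782015245 52.091485812971236 axial 63.40248233894333 offaxis -0.29538454194063046
```

```bash
cat > ov.py <<'E'
from h import *
import cv2
def proj(n,X):
    m=eyes.camera_model(n);p=np.array(m["intrinsics"])@(np.array(m["R"])@X+np.array(m["t"]));return p[:2]/p[2]
rim=np.array([.5192,.2622,.145]);u=np.array([-.572,.045,.819]);u/=np.linalg.norm(u)
a=np.cross(u,[0,1,0]);a/=np.linalg.norm(a);b=np.cross(u,a)
out=[]
for n,(x0,y0) in(("side",(200,130)),("scene",(365,150))):
    s=5;im=cv2.cvtColor(eyes.get_image(n),cv2.COLOR_RGB2BGR)[y0:y0+110,x0:x0+79]
    im=cv2.resize(im,None,fx=s,fy=s,interpolation=cv2.INTER_CUBIC)
    f=lambda X:tuple(int(v) for v in (proj(n,X)-[x0,y0]+.5)*s)
    for k in range(-60,140,10):cv2.circle(im,f(rim+u*k/1e3),2,(0,0,255),-1)
    for h,r,col in((0,.038,(0,255,0)),(.028,.034,(255,255,0)),(.014,.034,(255,0,255))):
        for t in np.arange(0,6.28,.1):cv2.circle(im,f(rim+u*h+r*(a*np.cos(t)+b*np.sin(t))),1,col,-1)
    out.append(im)
cv2.imwrite("pics/ov.png",np.hstack(out))
E
python3 ov.py
```

```text
(no output)
```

View pics/ov.png

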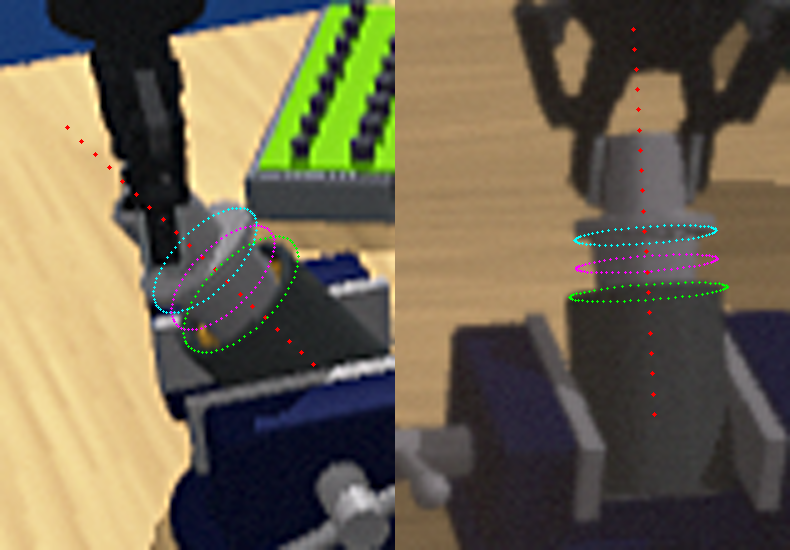

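Collar underside sits on the cyan circle (about 28 mm clear of the rim, side (200,255)), outside the 5–23 mm window, with brass still visible. So it isn't seated. The ~0.9 Nm moment suggests the pads' friction is holding it slightly misaligned. I'll unload and open to let it settle, then regrip softly.

Call:
drive_tool(deltas=[{"linear": [-1.6, 0, -1.2], "twist": 0, "claw": 0.2}, {"linear": [-2.2, 0, -0.4], "twist": 0, "claw": 0.2}, {"linear": [-2.2, 0, -0.4], "twist": 0, "claw": 0.2}, {"linear": [-2.2, 0, -0.4], "twist": 0, "claw": 0.5}, {"linear": [-2.2, 0, -0.4], "twist": 0, "claw": 0.6}, {"linear": [-2.2, 0, -0.4], "twist": 0, "claw": 0.65}, {"linear": [-2.2, 0, -0.4], "twist": 0, "claw": 0.65}, {"linear": [-2.2, 0, -0.4], "twist": 0, "claw": 0.65}, {"linear": [-2.2, 0, -0.4], "twist": 0, "claw": 0.65}, {"linear": [-2.2, 0, -0.4], "twist": 0, "claw": 0.65}])

```text
clock: 15.37
position: [0.4841, 0.2652, 0.1868]
ee_rot: [0.0, 0.055, 0.999, 0.0]
contact_force: [0.0, -0.1, 0.4]
width: 0.0555
gripper_force: 0.0
```

```bash
python3 st.py
python3 - <<'E'
from h import *
import cv2
# automatic check: side-view change of sleeve between before/after release
g=cv2.cvtColor(eyes.get_image("side"),cv2.COLOR_RGB2BGR);cv2.imwrite("pics/side_rel.png",g)
exec(open("ov.py").read().split("out=[]")[0])
for c in(5,10,15,20,25,30):
    print(c,proj("side",rim+u*(c+8)/1e3).round(1),proj("scene",rim+u*(c+48)/1e3).round(1))
E
```

```text
[0.4841 0.2652 0.1868] [0.0002 0.0547 0.9985 0.0001] Fc [ 0.0325 -0.1288  5.7771] ax 4.707045254697619 mom [ 0.0026  0.0005 -0.0402] g 0.0 0.055512782181134215 15.3667
G e,z 35.22242908939745 51.81240851053884 axial 62.64296266718782 offaxis -0.893153060832777
5 [244.3 185.2] [414.  186.5]
10 [243.  183.9] [413.9 184.5]
15 [241.8 182.7] [413.8 182.4]
20 [240.5 181.5] [413.6 180.4]
25 [239.2 180.3] [413.5 178.4]
30 [237.9 179. ] [413.4 176.4]
```

```bash
cat > bore.py <<'E'
from h import *
import cv2
exec(open("ov.py").read().split("out=[]")[0])
def pw(m,X):
    q=np.array(m["R"])@X+np.array(m["t"]);th=np.arctan2(np.hypot(q[0],q[1]),q[2]);K=m["intrinsics"]
    return np.array([K[0][2],K[1][2]])+K[0][0]*th*q[:2]/np.hypot(q[0],q[1])
def near(g,p,name):
    # dark, roughly round blob nearest p
    for T in(25,35,45,55):
        n,l,s,c=cv2.connectedComponentsWithStats((g<T).astype(np.uint8))
        print(name,T,[(c[i].round(1).tolist(),s[i,2:].tolist()) for i in range(1,n) if np.hypot(*(c[i]-p))<45 and 60<s[i,4]<6000])
if __name__=="__main__":
    m=eyes.camera_model("wrist");im=eyes.get_image("wrist");cv2.imwrite("pics/wb.png",im)
    for c in(0,5,10,15,20,25,30):print(c,pw(m,rim+u*(c+48)/1e3).round(1))
    near(cv2.cvtColor(im,cv2.COLOR_RGB2GRAY),pw(m,rim+u*.065),"w")
    gs=eyes.get_image("scene");g=cv2.cvtColor(gs,cv2.COLOR_RGB2GRAY)
    print("scene col414",[(r,int(g[r,413:417].mean())) for r in range(165,218)])
E
python3 bore.py
```

```text
0 [317.9 335.2]
5 [317.6 334.7]
10 [317.3 334.3]
15 [317.  333.8]
20 [316.6 333.3]
25 [316.2 332.7]
30 [315.8 332.1]
w 25 []
w 35 [([307.6, 313.2], [59, 40, 744])]
w 45 [([313.5, 327.2], [64, 63, 3080])]
w 55 [([313.6, 327.6], [65, 64, 3239])]
scene col414 [(165, 127), (166, 137), (167, 139), (168, 144), (169, 145), (170, 144), (171, 147), (172, 147), (173, 142), (174, 142), (175, 145), (176, 144), (177, 141), (178, 144), (179, 140), (180, 123), (181, 113), (182, 111), (183, 111), (184, 111), (185, 112), (186, 111), (187, 110), (188, 111), (189, 109), (190, 110), (191, 109), (192, 108), (193, 109), (194, 109), (195, 109), (196, 111), (197, 106), (198, 100), (199, 72), (200, 80), (201, 86), (202, 95), (203, 100), (204, 98), (205, 95), (206, 81), (207, 56), (208, 52), (209, 55), (210, 54), (211, 53), (212, 53), (213, 52), (214, 53), (215, 53), (216, 53), (217, 52)]
```

Run:
```python
from bore import *
v=np.array([0,0,1])-u*u[2];v/=np.linalg.norm(v)   # radial, upward (+x) side
for s in(1,-1):
  print("rim edge",proj("scene",rim+s*v*.038).round(1))
  for c in(5,10,15,20,25,28):
    print(c,"hubtop",proj("scene",rim+u*(c+48)/1e3+s*v*.02).round(1)[1],"collar bot",proj("scene",rim+u*c/1e3+s*v*.034).round(1)[1],"top",proj("scene",rim+u*(c+8)/1e3+s*v*.034).round(1)[1])
```

```text
rim edge [419.2 206.2]
5 hubtop 185.2 collar bot 204.3 top 200.9
10 hubtop 183.1 collar bot 202.2 top 198.9
15 hubtop 181.1 collar bot 200.1 top 196.8
20 hubtop 179.0 collar bot 198.0 top 194.7
25 hubtop 176.9 collar bot 195.9 top 192.6
28 hubtop 175.7 collar bot 194.7 top 191.3
rim edge [411.3 209.7]
5 hubtop 187.7 collar bot 207.5 top 204.4
10 hubtop 185.7 collar bot 205.6 top 202.4
15 hubtop 183.8 collar bot 203.6 top 200.4
20 hubtop 181.8 collar bot 201.6 top 198.5
25 hubtop 179.8 collar bot 199.6 top 196.5
28 hubtop 178.6 collar bot 198.5 top 195.3
```

Call:
drive_tool(deltas=[{"linear": [1, 0, -2], "twist": 0, "claw": 0.65}, {"linear": [2, -1, -4], "twist": 0, "claw": 0.65}, {"linear": [3, -1, -6], "twist": 0, "claw": 0.65}, {"linear": [4, -1, -8], "twist": 0, "claw": 0.65}, {"linear": [4, -1, -8], "twist": 0, "claw": 0.65}, {"linear": [4, -1, -8], "twist": 0, "claw": 0.65}])

```text
clock: 16.02
position: [0.4878, 0.2641, 0.1784]
ee_rot: [-0.0, 0.055, 0.999, -0.0]
contact_force: [0.3, -0.9, 0.9]
width: 0.0558
gripper_force: 0.0
```

Call:
drive_tool(deltas=[{"linear": [0, 0, 0], "twist": 0, "claw": 0.4}, {"linear": [0, 0, 0], "twist": 0, "claw": 0.4}, {"linear": [0, 0, 0], "twist": 0, "claw": 0.4}, {"linear": [0, 0, 0], "twist": 0, "claw": 0.4}, {"linear": [0, 0, 0], "twist": 0, "claw": 0.4}], squeeze=20)

```text
clock: 16.43
position: [0.4876, 0.2632, 0.179]
ee_rot: [-0.0, 0.054, 0.999, -0.001]
contact_force: [-0.9, -4.9, 3.6]
width: 0.0394
gripper_force: 20.5
```

```bash
sed -i 's/+\[0,0,5.4\]//' st.py; python3 st.py
```

```text
[0.4876 0.2632 0.179 ] [-0.0001  0.0545  0.9985 -0.0009] Fc [-0.8856 -4.872   3.6455] ax 3.272967976230896 mom [-0.6607  0.1822  0.1905] g 20.535483956336975 0.039419372863882494 16.4333
G e,z 31.542406126491187 43.970796652787136 axial 54.10888229019804 offaxis 0.5939933388964674
```

Call:
drive_tool(deltas=[{"linear": [0, -1.5, 0], "twist": 0, "claw": 0.4}, {"linear": [0, -1.5, 0], "twist": 0, "claw": 0.4}, {"linear": [0.3, -1.5, -0.4], "twist": 0, "claw": 0.4}, {"linear": [0.3, -1.5, -0.4], "twist": 0, "claw": 0.4}])

```text
clock: 16.77
position: [0.4876, 0.263, 0.1789]
ee_rot: [-0.0, 0.055, 0.999, 0.0]
contact_force: [-4.0, -0.9, 6.3]
width: 0.0394
gripper_force: 20.6
```

```bash
python3 st.py
```

```text
[0.4876 0.263  0.1789] [-0.0004  0.0546  0.9985  0.0004] Fc [-4.0159 -0.8707  6.2739] ax 7.396272493049395 mom [-0.0871  0.5366  0.2222] g 20.580343008041382 0.03941456831307578 16.7667
G e,z 31.537183979209 43.91847173768282 axial 54.06298947352872 offaxis 0.6197509015422354
```

Call:
drive_tool(deltas=[{"linear": [0.1, 0, -0.1], "twist": 0, "claw": 0.4}, {"linear": [0.1, 0, -0.2], "twist": 0, "claw": 0.4}, {"linear": [0.1, 0, -0.2], "twist": 0, "claw": 0.4}])

```text
clock: 17.02
position: [0.4876, 0.263, 0.1789]
ee_rot: [-0.0, 0.055, 0.999, 0.0]
contact_force: [-3.6, -2.3, 7.2]
width: 0.0395
gripper_force: 20.6
```

```bash
python3 st.py; python3 bore.py | tail -1 | cut -c100-700
```

```text
[0.4876 0.263  0.1789] [-0.0004  0.0546  0.9985  0.0004] Fc [-3.6238 -2.2871  7.2438] ax 7.902600446531102 mom [-0.1368  0.5614  0.2287] g 20.587871968746185 0.039472723628990423 17.0167
G e,z 31.544943970768085 43.92678903676098 axial 54.07425100140201 offaxis 0.6213322049582575
 148), (173, 141), (174, 143), (175, 144), (176, 144), (177, 142), (178, 143), (179, 139), (180, 113), (181, 110), (182, 110), (183, 111), (184, 110), (185, 110), (186, 110), (187, 109), (188, 109), (189, 109), (190, 109), (191, 109), (192, 108), (193, 108), (194, 108), (195, 107), (196, 108), (197, 104), (198, 101), (199, 72), (200, 81), (201, 88), (202, 97), (203, 99), (204, 98), (205, 96), (206, 81), (207, 57), (208, 53), (209, 52), (210, 52), (211, 53), (212, 53), (213, 53), (214, 53), (215, 54), (216, 53), (217, 53)]
```

Call:
drive_tool(deltas=[{"linear": [-0.3, 0, 0.4], "twist": 0, "claw": 0.4}, {"linear": [-0.4, 0, 0.6], "twist": 0, "claw": 0.4}, {"linear": [-0.4, 0, 0.6], "twist": 0, "claw": 0.55}, {"linear": [-0.4, 0, 0.6], "twist": 0, "claw": 0.6}, {"linear": [-0.4, 0, 0.6], "twist": 0, "claw": 0.6}, {"linear": [-0.4, 0, 0.6], "twist": 0, "claw": 0.6}, {"linear": [-0.4, 0, 0.6], "twist": 0, "claw": 0.4}, {"linear": [-0.4, 0, 0.6], "twist": 0, "claw": 0.4}, {"linear": [-0.4, 0, 0.6], "twist": 0, "claw": 0.4}, {"linear": [-0.4, 0, 0.6], "twist": 0, "claw": 0.4}], squeeze=20)

```text
clock: 17.95
position: [0.488, 0.2628, 0.1787]
ee_rot: [0.0, 0.055, 0.999, 0.0]
contact_force: [0.1, 0.2, 0.1]
width: 0.0394
gripper_force: 20.2
```

```bash
python3 st.py
```

```text
[0.488  0.2628 0.1787] [0.0002 0.0547 0.9985 0.0003] Fc [0.0611 0.239  0.1014] ax 0.05880940242396243 mom [ 0.2535 -0.0104  0.1109] g 20.200104117393494 0.03938996013888806 17.95
G e,z 31.125838506435272 43.679848865254336 axial 53.631501991023995 offaxis 0.4198284881145008
```

Call:
drive_tool(deltas=[{"linear": [0.2, 0, -0.3], "twist": 0, "claw": 0.4}, {"linear": [0.4, 0, -0.5], "twist": 0, "claw": 0.4}, {"linear": [0.5, 0, -0.8], "twist": 0, "claw": 0.4}, {"linear": [0.5, 0, -0.8], "twist": 0, "claw": 0.4}])

```text
clock: 18.28
position: [0.488, 0.2628, 0.1786]
ee_rot: [-0.0, 0.055, 0.999, 0.0]
contact_force: [-2.9, -0.6, 4.8]
width: 0.0395
gripper_force: 20.7
```

```bash
python3 st.py
```

```text
[0.488  0.2628 0.1786] [-0.0001  0.0547  0.9985  0.0003] Fc [-2.9071 -0.5915  4.8005] ax 5.567857685453919 mom [0.2287 0.364  0.1245] g 20.681272745132446 0.03954568246918533 18.2833
G e,z 31.14386474871498 43.611347078819165 axial 53.585746691356455 offaxis 0.4739120059553681
```

Call:
drive_tool(deltas=[{"linear": [0.2, 0, -0.2], "twist": 0, "claw": 0.4}, {"linear": [0.3, 0, -0.4], "twist": 0, "claw": 0.4}, {"linear": [0.3, 0, -0.4], "twist": 0, "claw": 0.4}, {"linear": [0.3, 0, -0.4], "twist": 0, "claw": 0.4}])

```text
clock: 18.62
position: [0.488, 0.2628, 0.1786]
ee_rot: [-0.0, 0.055, 0.999, 0.0]
contact_force: [-3.2, -0.1, 7.5]
width: 0.0395
gripper_force: 20.8
```

```bash
python3 st.py
```

```text
[0.488  0.2628 0.1786] [-0.0003  0.0547  0.9985  0.0003] Fc [-3.2086 -0.0759  7.4569] ax 7.939069395687685 mom [0.2234 0.4892 0.1276] g 20.81125795841217 0.03949745324838142 18.6167
G e,z 31.136524506584827 43.57135738471091 axial 53.548782381129854 offaxis 0.49085443206891427
```

Call:
drive_tool(deltas=[{"linear": [-0.5, 0, 0.6], "twist": 0, "claw": 0.4}, {"linear": [-0.7, 0, 1], "twist": 0, "claw": 0.5}, {"linear": [-0.7, 0, 1], "twist": 0, "claw": 0.7}, {"linear": [-0.7, 0, 1], "twist": 0, "claw": 0.9}, {"linear": [-0.7, 0, 1], "twist": 0, "claw": 0.9}, {"linear": [-0.7, 0, 1], "twist": 0, "claw": 0.9}, {"linear": [-1, 0, 10], "twist": 0, "claw": 0.9}, {"linear": [-1, 0, 30], "twist": 0, "claw": 0.9}, {"linear": [-1, 0, 60], "twist": 0, "claw": 0.9}, {"linear": [-1, 0, 95], "twist": 0, "claw": 0.9}, {"linear": [-1, 0, 125], "twist": 0, "claw": 0.9}, {"linear": [-1, 0, 125], "twist": 0, "claw": 0.9}])

```text
clock: 19.62
position: [0.4906, 0.2638, 0.3101]
ee_rot: [0.006, 0.055, 0.998, 0.003]
contact_force: [1.1, 0.8, 0.9]
width: 0.077
gripper_force: 0.0
```

```bash
python3 st.py; python3 bore.py | tail -1 | cut -c100-600
python3 - <<'E'
from bore import *
# axis of seated sleeve from wrist: hub bore centre vs model
m=eyes.camera_model("wrist");g=cv2.cvtColor(eyes.get_image("wrist"),cv2.COLOR_RGB2GRAY)
for c in(10,18,25):print(c,pw(m,rim+u*(c+48)/1e3).round(1))
near(g,pw(m,rim+u*.066),"w")
E
```

```text
[0.4906 0.2638 0.3101] [0.0062 0.0547 0.9985 0.0028] Fc [1.0701 0.798  0.9347] ax 0.1893718649474869 mom [0.0157 0.0018 0.0037] g 0.0 0.0769705714253882 19.6167
G e,z 28.59903557690952 175.10637420932412 axial 159.82039567350088 offaxis -77.08844865866313
172, 147), (173, 143), (174, 144), (175, 144), (176, 143), (177, 142), (178, 143), (179, 138), (180, 121), (181, 114), (182, 112), (183, 111), (184, 110), (185, 110), (186, 110), (187, 110), (188, 110), (189, 110), (190, 110), (191, 109), (192, 109), (193, 109), (194, 109), (195, 108), (196, 110), (197, 106), (198, 101), (199, 73), (200, 81), (201, 88), (202, 96), (203, 98), (204, 99), (205, 95), (206, 82), (207, 58), (208, 54), (209, 53), (210, 54), (211, 53), (212, 53), (213, 54), (214, 52), (2
10 [321.1 233.7]
18 [320.9 230.1]
25 [320.8 226.7]
w 25 []
w 35 []
w 45 [([294.4, 203.2], [32, 33, 324]), ([339.2, 199.2], [23, 14, 76]), ([319.3, 226.7], [34, 32, 786])]
w 55 [([319.2, 193.6], [82, 48, 2053]), ([319.6, 226.4], [36, 34, 919])]
```

Run:
```python
from bore import *
from rig import sensors
eyes.get_image("side");eyes.get_image("side")
m=eyes.camera_model("wrist");g=cv2.cvtColor(eyes.get_image("wrist"),cv2.COLOR_RGB2GRAY)
s=sensors.get_state();print(s["qd"].round(3),s["position"])
for c in(10,18,25):print(c,pw(m,rim+u*(c+48)/1e3).round(1))
v=np.array([0,0,1])-u*u[2];v/=np.linalg.norm(v);w=np.cross(u,v)
# top of collar outline, c=18, and brightness profile across it
for k in(1,-1):print("collar ends v,w",pw(m,rim+u*.026+k*v*.034).round(1),pw(m,rim+u*.026+k*w*.034).round(1),"rim",pw(m,rim+k*v*.038).round(1),pw(m,rim+k*w*.038).round(1))
near(g,pw(m,rim+u*.066),"w")
print("col320",[(r,int(g[r,318:323].mean())) for r in range(170,300,2)])
print("row",[(x,int(g[238:241,x].mean())) for x in range(260,382,2)])
```

```text
[ 0.001  0.003 -0.002 -0.    -0.003  0.002] [0.48688568 0.2623361  0.3010106 ]
10 [322.7 238. ]
18 [322.5 234.4]
25 [322.4 231. ]
collar ends v,w [324.4 294.8] [367.8 249.1] rim [324.9 304.4] [369.4 257.3]
collar ends v,w [322.1 208.7] [278.7 251.6] rim [322.5 215.6] [278.  259.8]
w 25 []
w 35 []
w 45 [([297.0, 206.8], [39, 33, 395]), ([345.2, 207.3], [33, 28, 131]), ([321.2, 231.4], [35, 33, 836])]
w 55 [([320.6, 197.4], [85, 50, 2192]), ([321.4, 231.3], [36, 34, 950])]
col320 [(170, 118), (172, 124), (174, 125), (176, 83), (178, 50), (180, 55), (182, 52), (184, 49), (186, 50), (188, 48), (190, 47), (192, 47), (194, 47), (196, 46), (198, 44), (200, 44), (202, 43), (204, 66), (206, 113), (208, 117), (210, 118), (212, 115), (214, 65), (216, 40), (218, 40), (220, 40), (222, 42), (224, 39), (226, 38), (228, 40), (230, 41), (232, 39), (234, 39), (236, 41), (238, 40), (240, 39), (242, 40), (244, 40), (246, 37), (248, 54), (250, 119), (252, 123), (254, 121), (256, 123), (258, 129), (260, 129), (262, 109), (264, 110), (266, 111), (268, 109), (270, 109), (272, 114), (274, 126), (276, 125), (278, 129), (280, 129), (282, 126), (284, 123), (286, 123), (288, 125), (290, 130), (292, 115), (294, 72), (296, 66), (298, 70)]
row [(260, 41), (262, 40), (264, 38), (266, 37), (268, 38), (270, 95), (272, 100), (274, 100), (276, 100), (278, 101), (280, 90), (282, 94), (284, 94), (286, 95), (288, 94), (290, 95), (292, 95), (294, 115), (296, 121), (298, 122), (300, 120), (302, 123), (304, 101), (306, 46), (308, 41), (310, 40), (312, 39), (314, 39), (316, 39), (318, 39), (320, 42), (322, 41), (324, 40), (326, 40), (328, 41), (330, 41), (332, 39), (334, 36), (336, 38), (338, 80), (340, 122), (342, 124), (344, 122), (346, 122), (348, 125), (350, 126), (352, 123), (354, 122), (356, 123), (358, 124), (360, 128), (362, 126), (364, 128), (366, 138), (368, 148), (370, 148), (372, 146), (374, 147), (376, 104), (378, 44), (380, 48)]
```

The collar stands about 18 mm clear, inside the window. The bore, though, reads about 2 mm over-tilted, so the sleeve could still be cocked. I'll regrip softly and wiggle it under light pressure.

Call:
drive_tool(deltas=[{"linear": [1, 0, -30], "twist": 0, "claw": 0.9}, {"linear": [1, 0, -65], "twist": 0, "claw": 0.9}, {"linear": [1, 0, -90], "twist": 0, "claw": 0.8}, {"linear": [1, 0, -108], "twist": 0, "claw": 0.7}, {"linear": [1, 0, -118], "twist": 0, "claw": 0.65}, {"linear": [1, 0, -122.5], "twist": 0, "claw": 0.6}, {"linear": [1, 0, -122.5], "twist": 0, "claw": 0.6}, {"linear": [1, 0, -122.5], "twist": 0, "claw": 0.6}, {"linear": [1, 0, -122.5], "twist": 0, "claw": 0.4}, {"linear": [1, 0, -122.5], "twist": 0, "claw": 0.4}, {"linear": [1, 0, -122.5], "twist": 0, "claw": 0.4}, {"linear": [1, 0, -122.5], "twist": 0, "claw": 0.4}], squeeze=20)

```text
clock: 20.92
position: [0.4894, 0.2628, 0.1814]
ee_rot: [0.001, 0.055, 0.999, 0.0]
contact_force: [-0.3, -1.9, 5.2]
width: 0.0393
gripper_force: 21.0
```

Call:
drive_tool(deltas=[{"linear": [0.8, 0, 0.2], "twist": 0, "claw": 0.4}, {"linear": [1.6, 0, 0.6], "twist": 0, "claw": 0.4}, {"linear": [2, 0, 0.8], "twist": 0, "claw": 0.4}, {"linear": [2, 0, 0.8], "twist": 0, "claw": 0.4}])

```text
clock: 21.25
position: [0.4896, 0.2628, 0.1815]
ee_rot: [-0.001, 0.055, 0.999, 0.0]
contact_force: [-4.6, 0.3, 6.5]
width: 0.0395
gripper_force: 21.2
```

```bash
python3 st.py
```

```text
[0.4896 0.2628 0.1815] [-0.0009  0.0547  0.9985  0.0002] Fc [-4.6347  0.3204  6.5457] ax 8.026379865084452 mom [0.1399 0.5032 0.1711] g 21.219793260097504 0.039510108041524925 21.25
G e,z 29.573070806751392 46.46822638135631 axial 55.02431436719017 offaxis -2.4524169521691306
```

Call:
drive_tool(deltas=[{"linear": [-1.5, 0, -0.6], "twist": 0, "claw": 0.4}, {"linear": [-3, 0, -1.2], "twist": 0, "claw": 0.4}, {"linear": [-4, 0, -1.6], "twist": 0, "claw": 0.4}, {"linear": [-4, 0, -1.6], "twist": 0, "claw": 0.4}])

```text
clock: 21.58
position: [0.4892, 0.2628, 0.1813]
ee_rot: [0.003, 0.055, 0.999, 0.001]
contact_force: [2.1, -2.6, 7.8]
width: 0.0395
gripper_force: 21.1
```

```bash
python3 st.py
```

```text
[0.4892 0.2628 0.1813] [0.0034 0.0545 0.9985 0.0007] Fc [ 2.0612 -2.5733  7.7638] ax 5.063770608245372 mom [-0.1347 -0.3702  0.1497] g 21.1104217171669 0.039537910894959054 21.5833
G e,z 29.923375718467465 46.270974418021694 axial 55.063750836658684 offaxis -2.0522946025196
```

Call:
drive_tool(deltas=[{"linear": [1.5, 0, 0.6], "twist": 0, "claw": 0.4}, {"linear": [3.5, 0, 1.4], "twist": 0, "claw": 0.4}, {"linear": [4.5, 0, 1.4], "twist": 0, "claw": 0.4}, {"linear": [5, 0, 1.4], "twist": 0, "claw": 0.4}, {"linear": [5, 0, 1.4], "twist": 0, "claw": 0.4}])

```text
clock: 22.0
position: [0.4897, 0.2628, 0.1814]
ee_rot: [-0.002, 0.055, 0.999, 0.0]
contact_force: [-5.3, -0.7, 8.2]
width: 0.0397
gripper_force: 21.5
```

```bash
python3 st.py
```

```text
[0.4897 0.2628 0.1814] [-0.0018  0.0547  0.9985  0.0001] Fc [-5.3178 -0.6857  8.1832] ax 9.712964422484404 mom [0.0843 0.8913 0.135 ] g 21.514445543289185 0.03967006318428745 22.0
G e,z 29.46212590733405 46.356448784351215 axial 54.86912357130326 offaxis -2.4791204841110166
```

The hub moves only ±0.2 mm under side pushes both ways with 8–10 N axial, so it is firmly seated. Unloading, releasing and retreating.

Call:
drive_tool(deltas=[{"linear": [-1.5, 0, 0.5], "twist": 0, "claw": 0.4}, {"linear": [-2.3, 0, 1], "twist": 0, "claw": 0.4}, {"linear": [-2.3, 0, 1], "twist": 0, "claw": 0.55}, {"linear": [-2.3, 0, 1], "twist": 0, "claw": 0.75}, {"linear": [-2.3, 0, 1], "twist": 0, "claw": 0.9}, {"linear": [-2.3, 0, 1], "twist": 0, "claw": 0.9}, {"linear": [-2.3, 0, 8], "twist": 0, "claw": 0.9}, {"linear": [-2.3, 0, 25], "twist": 0, "claw": 0.9}, {"linear": [-2.3, 0, 55], "twist": 0, "claw": 0.9}, {"linear": [-2.3, 0, 90], "twist": 0, "claw": 0.9}, {"linear": [-2.3, 0, 118], "twist": 0, "claw": 0.9}, {"linear": [-2.3, 0, 120], "twist": 0, "claw": 0.9}])

```text
clock: 23.0
position: [0.4921, 0.2637, 0.3074]
ee_rot: [0.006, 0.055, 0.998, 0.003]
contact_force: [1.3, 0.2, 0.6]
width: 0.077
gripper_force: 0.0
```

Call:
drive_tool(deltas=[{"linear": [0, 0, 0], "twist": 0, "claw": 0.9}, {"linear": [0, 0, 0], "twist": 0, "claw": 0.9}, {"linear": [0, 0, 0], "twist": 0, "claw": 0.9}])

```text
clock: 23.25
position: [0.4886, 0.2623, 0.2992]
ee_rot: [-0.001, 0.055, 0.999, -0.001]
contact_force: [0.7, -0.4, -1.3]
width: 0.0767
gripper_force: 0.0
```

```bash
python3 st.py; python3 bore.py | tail -1 | cut -c150-520; python3 bore.py | grep -v scene
```

```text
[0.4886 0.2623 0.2992] [-0.0014  0.0547  0.9985 -0.0006] Fc [ 0.66   -0.3526 -1.3314] ax -1.4838140082793156 mom [-0.0593  0.0677  0.0148] g 0.0 0.07672821598508345 23.25
G e,z 30.54745238083444 164.15000038159522 axial 151.9645916307407 offaxis -69.20373671913224
6, 143), (177, 143), (178, 143), (179, 140), (180, 123), (181, 111), (182, 111), (183, 111), (184, 109), (185, 112), (186, 110), (187, 110), (188, 109), (189, 109), (190, 110), (191, 109), (192, 108), (193, 108), (194, 109), (195, 107), (196, 110), (197, 106), (198, 102), (199, 73), (200, 81), (201, 89), (202, 96), (203, 99), (204, 98), (205, 97), (206, 80), (207, 60),
0 [322.6 240.9]
5 [322.5 238.8]
10 [322.4 236.6]
15 [322.3 234.3]
20 [322.2 231.9]
25 [322.  229.5]
30 [321.9 226.9]
w 25 []
w 35 []
w 45 [([299.1, 205.1], [54, 34, 386]), ([320.9, 229.9], [35, 34, 858])]
w 55 [([320.5, 196.1], [85, 50, 2163]), ([321.1, 229.8], [37, 34, 968])]
```

Pose is unchanged from after the previous release, the collar is about 18 mm clear, and the robot is clear of the sleeve. Handing in.

```bash
python3 -c "
from rig import manip
print(manip.sign_off())"
```

```text
the job is handed in; nothing more can be done
None
```

The middle sleeve is in the tilted holder with its collar about 18 mm clear of the rim; I pressed it with 8–10 N along the axis, it moved only about 0.2 mm when nudged sideways, and it held its place after I let go, though one camera check read about 2 mm over-tilted, which is near the calibration error.

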